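# Centre-punch a flat bar through a drill jig

### The arm

A 6-joint arm with a two-finger parallel gripper is mounted at the origin on the work surface. World frame = base frame: x ahead of the robot, y to its left, z up, the work surface at z = 0. Lengths are in m, angles in rad, forces in N, time in s.
With the tool pointing down it reaches from about 0.275 to 0.875 m from the base axis. Payload 12.5 kg.
Tool frame: the origin (TCP) lies on the centre line of the jaws, within the pads' length; the fingertips stand r.finger_overhang ahead of it and the grasp point (between the pads) lies 3 mm ahead of it (r.finger_overhang is the distance from the TCP to the fingertips, in m); z points along the fingers, y is the direction in which the jaws open and shut (so a half turn about z gives the same grasp; the last joint's range is limited). The gripper opens to 85 mm and grips with 20 to 120 N. Pads are 22 mm wide; open, the fingers measure 114 mm over their backs; the gripper's body (76 mm by 85 mm) begins 54 mm behind the grasp point. The pads swing forward as they close: fully open they stand 13 mm farther back than shut.
Start: joints at [-1.344, 0.351, 1.652, -0, 1.139, -0.085], TCP at [0.169, -0.523, 0.224] pointing down, gripper open.
Joint ranges: [-2.75, 2.75], [-0.79, 2.1], [0.01, 2.65], [-1.57, 4.71], [0.07, 3.14], [-2.87, 2.87]. Speed limits (rad/s): [2.22, 2.22, 2.79, 3.14, 3.14, 3.14].

### API

Orientations are given as a unit quaternion [x, y, z, w].
In Python, from cell import r, optics gives the robot as it stands. The module is installed in compiled form; this text tells all that it offers. Calls block until the motion is done:
- r.move_to(position, orientation): joint-space move of the TCP to a pose.
- r.move_linear(position, rot=None, vel=0.15): straight line of the TCP; rot=None keeps the orientation; vel is the mean speed in m/s.
- r.set_joints(angles): joint-space move.
- r.set_gripper(opening, squeeze=None): opening from 0.0 (shut) to 1.0 (fully open); squeeze is the grip in N (None keeps the last); returns when the fingers have stopped.
- r.sleep(seconds).
- r.inverse_kinematics(position, orientation): joint angles nearest the present ones, or None.
- optics.get_image(name): name is "scene" or "top"; returns a dict with "pixels" (384x512x3 uint8, red, green, blue), "depth" (384x512 float32, m along the optical axis (not along the pixel's ray), 0 where there is no reading), "fx", "fy", "cx", "cy" (pixels), "D" ([k1, k2, p1, p2, k3] as OpenCV has them; the pictures are not rectified), "camera_from_world" (4x4, takes a point from world to camera coordinates). Camera axes: x right, y down, z forward; pixel columns grow to the right and rows downward; lengths in m; the calibration is good to about 2 mm. A picture is of the moment at which its call begins.
A pose or a line that the arm cannot do raises r.PlanningError and nothing moves.
- r.hand_in(): hands the job in, once; it reports no verdict.
Readings, each from a call of its own:
- r.current_t(): time.
- r.current_q(): joint angles.
- r.current_qvel(): joint speeds.
- r.current_effort(): joint torques, N m.
- r.current_tool_pos(): TCP position.
- r.current_ee_rot(): TCP orientation.
- r.current_contact_force(): force on the tool from outside, world axes, zero at the start.
- r.current_torque(): the same for the moment, N m.
- r.current_opening(): opening from 0.0 (shut) to 1.0 (fully open).
Only numpy, scipy, OpenCV 4.12 (cv2) and the standard library are available. Lean on these libraries where they do the work, as an engineer would, in place of code of your own. Each camera call takes 0.05 s, during which the arm holds its last target.

### The job

Take the automatic centre punch out of the rack, guide its nose gently down the larger bore of the drill jig and press it straight down on the flat bar until its inner spring snaps. Stop at the snap: do not ram the punch on to the end of its stroke. Then stand it back in the same socket of the rack, leaving the other tools alone.

Things in the scene. Friction and masses are not known exactly. Their poses are not given: they have to be found in the camera images.
- punch: Automatic centre punch, steel, loose, about 0.2 kg, point down in a rack socket: the tallest of three tools there. Barrel with dark rings, 20 mm in diameter, 50 mm high, then a cap 22 mm wide to 64 mm above the barrel's underside (shoulder). Below the shoulder a nose 14 mm in diameter, 44 mm long, and the tip rod, its point 66 mm below the shoulder. Origin on the axis at the shoulder, z up.
- punch_grip (a point): Middle of the punch's barrel, where to grip it: on the axis, 32 mm above the shoulder, 32 mm below the top of the cap, 98 mm above the point at rest.
- punch_point (a point): The sharp point of the punch's tip rod; it moves into the punch as the tip is pressed in.
- punch_tip: Tip rod of the punch, 6 mm thick, sticking 22 mm out of the nose into which it slides; origin at the punch's while fully out. Its spring takes 3 N at first and 4.5 N at 6 mm of travel; then the force climbs steeply to about 14 N, where it trips (at 7 to 8 mm) and drops to about 6 N from 11 mm of travel on; hard stop at 17 mm. It comes out again when lifted.
- rack: Wooden rack, a fixed block 70 mm (x) by 190 mm (y), 74 mm high, origin under its centre. Three sockets in its top at x = 0, y = -60, 0, 60 mm: 19 mm in diameter, chamfered 3 mm, 70 mm deep. A tool stands with its shoulder on the rack's top, the punch in any of the three. Fingers closing along the rack's x clear the neighbours.
- scriber_mid (a point): Scriber with a slim turned wooden handle, 48 mm high above the rack, in another socket; the point is the middle of the handle. Leave it alone.
- drift_mid (a point): Drift with a square dark steel head 24 by 24 by 36 mm, in another socket; the point is the middle of the head. Leave it alone.
- jig: Drill jig, a fixed aluminium bridge 90 by 90 mm, top 50 mm above the table; a flat steel bar 50 mm wide, 240 mm long, passes under it along its x. Origin on the table under its centre. Two bores straight down: the guide bore, 16 mm, at x = 12, y = 0 mm, and an unused one of 8 mm at x = -28, y = 24 mm.
- bore (a point): Centre of the mouth of the guide bore (the larger one), on the jig's top face, 50 mm above the table; its rim is chamfered 2 mm. The bar's upper face lies at an unknown depth, 27 to 47 mm, below this point.
Not all that is in view belongs to the job. What is shaped like the punch but green or yellow is not meant.

How it is judged:
By the outcome, as a careful person would: the job done as asked, in the order asked, and still so for the second after the job is handed in, with the robot touching nothing.
It also fails if it takes over 72 s, if anything falls off the work surface, if the arm or the gripper's body presses on something with over 40 N, if the wrist force passes 120 N, or if a joint passes its speed limit or range.

## Working session

There is one attempt and no reset: what is moved stays moved. The work goes in short steps, each a Python script; the robot and the scene stay as the last script left them, time stands still between calls to the robot, and variables do not carry over. Pictures are saved under pics/ and viewed, and the job is handed in when it is done.

```bash
mkdir -p pics; python3 - <<'E'
from cell import r, optics
import cv2, numpy as np
for n in ("scene","top"):
    im=optics.get_image(n)
    cv2.imwrite(f"pics/{n}0.png",cv2.resize(im["pixels"][:,:,::-1],(768,576),interpolation=cv2.INTER_CUBIC))
    np.savez(f"{n}0.npz",**im)
    print(n,im["fx"],im["fy"],im["cx"],im["cy"],im["D"]); print(np.round(im["camera_from_world"],4))
print(r.current_t(),r.finger_overhang,r.current_ee_rot(),r.current_contact_force(),r.current_opening())
E
```

```text
scene 406.4970345883548 406.4970345883548 258.0301794078272 189.5118439789536 [-0.11072284  0.          0.          0.          0.        ]
[[-0.6024  0.7981  0.0126  0.2616]
 [ 0.6135  0.4731 -0.6323 -0.2633]
 [-0.5105 -0.3732 -0.7746  1.1551]
 [ 0.      0.      0.      1.    ]]
top 419.86256332627113 419.86256332627113 259.59470501267725 193.66642358867156 [-0.14600366  0.          0.          0.          0.        ]
[[-0.005  -0.9999 -0.0138  0.0425]
 [-0.9892  0.007  -0.1463  0.491 ]
 [ 0.1463  0.0129 -0.9891  0.7987]
 [ 0.      0.      0.      1.    ]]
0.1 0.022 [ 9.87874302e-01  1.55254907e-01 -4.11256768e-05 -5.24265108e-04] [ 0.2540709  -0.26631138  0.01541305] 1.0022359218801005
```

View pics/scene0.png

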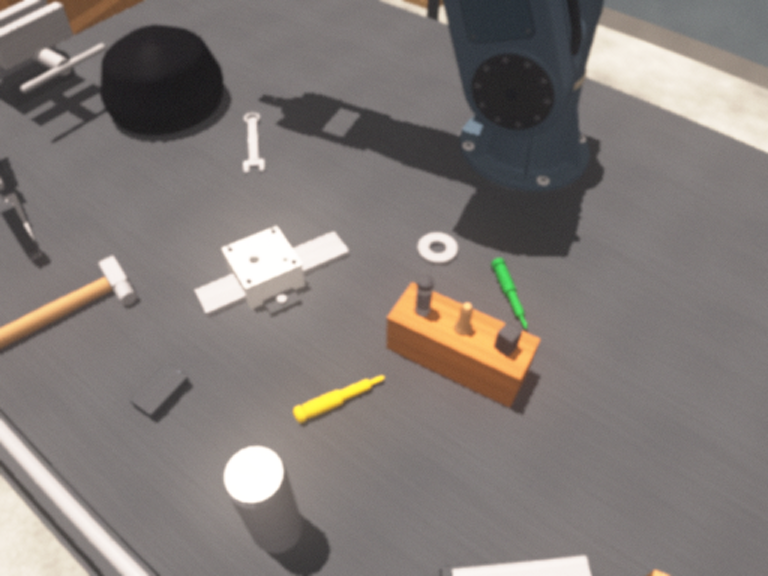

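View pics/top0.png

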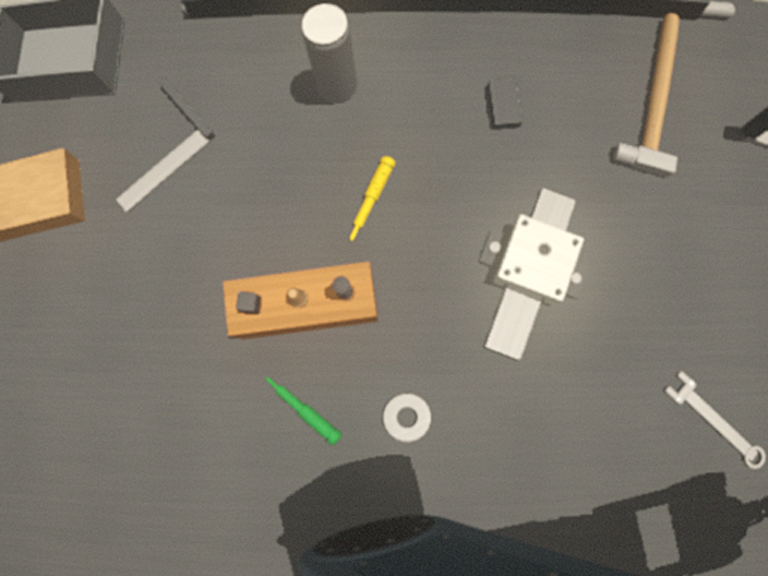

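The scene view shows the rack at (462,340), with three tools standing in it. The top view shows them at (248,302), a square head that is the drift, (297,297), a wooden handle that is the scriber, and (342,288), a round dark tall tool that is the punch. The green tool at (305,410) and the yellow one at (372,197) lie flat, so they are decoys. The jig is at (540,257), with its large bore at about (544,249). I'll enlarge the crops to confirm.

```bash
cat > h.py <<'E'
import cv2, numpy as np
def ray(im,uv):
    K=np.array([[im["fx"],0,im["cx"]],[0,im["fy"],im["cy"]],[0,0,1.]])
    p=cv2.undistortPoints(np.array(uv,float).reshape(-1,1,2),K,np.array(im["D"],float)).reshape(-1,2)
    T=np.array(im["camera_from_world"]); R=T[:3,:3]
    d=np.c_[p,np.ones(len(p))]@R; o=-R.T@T[:3,3]
    return o,d
def onplane(im,uv,z):
    o,d=ray(im,uv); s=(z-o[2])/d[:,2]; return o+d*s[:,None]
def proj(im,P):
    K=np.array([[im["fx"],0,im["cx"]],[0,im["fy"],im["cy"]],[0,0,1.]])
    T=np.array(im["camera_from_world"]); rv=cv2.Rodrigues(T[:3,:3])[0]
    return cv2.projectPoints(np.array(P,float).reshape(-1,1,3),rv,T[:3,3],K,np.array(im["D"],float))[0].reshape(-1,2)
def tri(im1,uv1,im2,uv2):
    o1,d1=ray(im1,[uv1]);o2,d2=ray(im2,[uv2]);d1=d1[0];d2=d2[0]
    s=np.linalg.lstsq(np.c_[d1,-d2],o2-o1,rcond=None)[0]
    a=o1+s[0]*d1;b=o2+s[1]*d2
    return (a+b)/2,np.linalg.norm(a-b)
E
python3 - <<'E'
import numpy as np,cv2
t=dict(np.load("top0.npz"));s=dict(np.load("scene0.npz"))
def crop(im,x0,y0,w,h,k): return cv2.resize(im["pixels"][y0:y0+h,x0:x0+w,::-1],None,fx=k,fy=k,interpolation=cv2.INTER_CUBIC)
a=np.vstack([np.hstack([crop(t,145,170,110,60,3.6),crop(t,315,130,80,60,3.6)][:2]),])
b=np.hstack([crop(s,255,178,110,92,3.6),crop(s,140,148,80,92,3.6)])
cv2.imwrite("pics/crop0.png",np.vstack([a,b]));print(a.shape,b.shape)
E
```

```text
(216, 684, 3) (331, 684, 3)
```

View pics/crop0.png

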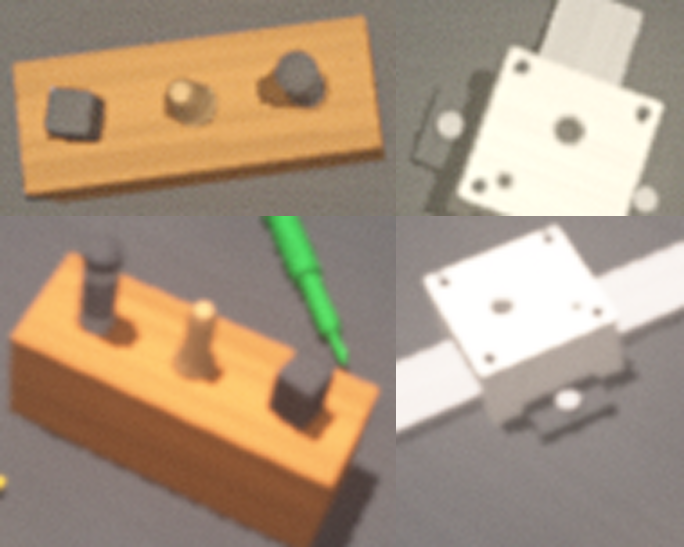

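The crop confirms it. The round, capped, tallest tool at crop (300,78), lower panel (100,280), is the punch; the square head is the drift and the slim wooden one the scriber. The large bore is at crop (568,130). Next I'll measure them.

```bash
python3 - <<'E'
import numpy as np,cv2
from h import *
t=dict(np.load("top0.npz"));s=dict(np.load("scene0.npz"))
def rackrect(im,roi,vmin,name):
    x0,y0,x1,y1=roi
    hsv=cv2.cvtColor(im["pixels"],cv2.COLOR_RGB2HSV)
    m=((hsv[...,0]<25)&(hsv[...,1]>90)&(hsv[...,2]>vmin)).astype(np.uint8)
    z=np.zeros_like(m);z[y0:y1,x0:x1]=m[y0:y1,x0:x1]
    c=max(cv2.findContours(z,0,cv2.CHAIN_APPROX_NONE)[0],key=cv2.contourArea)
    c=cv2.convexHull(c)
    P=onplane(im,c.reshape(-1,2),0.074)[:,:2]
    rr=cv2.minAreaRect((P*1000).astype(np.float32)); print(name,rr); print(cv2.boxPoints(rr).round(1).tolist())
for v in (120,135,150,165): rackrect(t,(140,165,260,235),v,f"top{v}")
for v in (150,170,190): rackrect(s,(250,180,365,275),v,f"scene{v}")
h=cv2.cvtColor(t["pixels"],cv2.COLOR_RGB2HSV)
print(h[170:232,225].tolist()[::2])
# jig white top
for im,roi,n in ((t,(315,125,400,210),"top"),(s,(140,145,210,210),"scene")):
    g=cv2.cvtColor(im["pixels"],cv2.COLOR_RGB2GRAY)
    for v in (200,215,230):
        z=np.zeros_like(g);x0,y0,x1,y1=roi;z[y0:y1,x0:x1]=(g[y0:y1,x0:x1]>v)
        z=cv2.morphologyEx(z,cv2.MORPH_OPEN,np.ones((3,3)))
        cs=cv2.findContours(z,cv2.RETR_CCOMP,cv2.CHAIN_APPROX_NONE)
        if not cs[0]: continue
        i=max(range(len(cs[0])),key=lambda i:cv2.contourArea(cs[0][i]))
        P=onplane(im,cs[0][i].reshape(-1,2),0.05)[:,:2]*1000
        print(n,v,cv2.minAreaRect(P.astype(np.float32)))
        for j,c in enumerate(cs[0]):
            if cs[1][0][j][3]==i:
                M=c.reshape(-1,2); e=cv2.minEnclosingCircle(c); print("  hole",e,onplane(im,[e[0]],.05)[0].round(4))
    # dark-weighted centroid of bore
d=t["depth"]
print("depth pts")
for uv in ((365,180),(215,190),(180,190),(362,166),(228,191)):
    o,dd=ray(t,[uv]);print(uv,(o+dd[0]*d[uv[1],uv[0]]).round(4))
E
```

```text
top120 ((476.2060852050781, 154.68630981445312), (73.42700958251953, 192.58518981933594), 7.24691104888916)
[[427.6000061035156, 245.60000610351562], [451.8999938964844, 54.5], [524.7999877929688, 63.79999923706055], [500.5, 254.8000030517578]]
top135 ((476.50048828125, 154.7237548828125), (72.8334732055664, 192.58518981933594), 7.24691104888916)
[[428.20001220703125, 245.6999969482422], [452.5, 54.599998474121094], [524.7999877929688, 63.79999923706055], [500.5, 254.8000030517578]]
top150 ((476.8543395996094, 154.8888702392578), (72.08982849121094, 192.3346710205078), 7.24691104888916)
[[429.0, 245.6999969482422], [453.20001220703125, 54.900001525878906], [524.7000122070312, 64.0], [500.5, 254.8000030517578]]
top165 ((476.9513244628906, 155.06578063964844), (71.75481414794922, 191.82347106933594), 7.293135166168213)
[[429.20001220703125, 245.60000610351562], [453.5, 55.400001525878906], [524.7000122070312, 64.5], [500.3999938964844, 254.8000030517578]]
scene150 ((476.0696105957031, 155.59803771972656), (80.10749816894531, 193.55844116210938), 7.221704483032227)
[[424.20001220703125,
[... 2784 characters left out ...]
59.0, 187.5), 1.500100016593933) [ 0.59  -0.151  0.05 ]
  hole ((165.5, 187.0), 2.061652660369873) [ 0.5804 -0.1408  0.05  ]
  hole ((195.5, 174.5), 1.581238865852356) [ 0.5142 -0.1136  0.05  ]
  hole ((169.0, 173.0), 3.1623775959014893) [ 0.5469 -0.1635  0.05  ]
scene 230 ((520.3614501953125, -152.48085021972656), (98.45756530761719, 130.51339721679688), 62.54395294189453)
  hole ((189.5, 172.5), 1.581238865852356) [ 0.518  -0.1282  0.05  ]
  hole ((169.0, 172.5), 4.031229019165039) [ 0.5459 -0.1646  0.05  ]
depth pts
(365, 180) [ 0.5152 -0.1695  0.0489]
(215, 190) [0.4935 0.1242 0.0727]
(180, 190) [0.494  0.1918 0.0727]
(362, 166) [ 0.5516 -0.1737  0.0113]
(228, 191) [0.4811 0.0934 0.1389]
```

Checks:
- The jig top measures 89×90 mm (given: 90×90).
- The small bore is predicted at (517,-129) mm and measured at (516,-128.5).
- The rack measures 192×72 mm, centred at (477,155), yaw 7.25°.

So the punch's socket should be at about (484,95.5). Next I'll measure the punch cap in both views.

```bash
python3 - <<'E'
import numpy as np,cv2
from h import *
t=dict(np.load("top0.npz"));s=dict(np.load("scene0.npz"))
out=[]
for im,roi,n in ((t,(215,180,240,203),"top"),(s,(274,178,295,212),"scene")):
    x0,y0,x1,y1=roi
    p=im["pixels"][y0:y1,x0:x1].astype(int); hsv=cv2.cvtColor(im["pixels"],cv2.COLOR_RGB2HSV)[y0:y1,x0:x1]
    m=((hsv[...,1]<85)&(hsv[...,2]<140)).astype(np.uint8)
    for row in m: print(''.join('.#'[v] for v in row))
    c=max(cv2.findContours(m,0,cv2.CHAIN_APPROX_NONE)[0],key=cv2.contourArea)
    print(n,cv2.boundingRect(c),"off",x0,y0)
    out.append(cv2.resize(im["pixels"][y0:y1,x0:x1,::-1],None,fx=14,fy=14,interpolation=cv2.INTER_NEAREST))
H=max(o.shape[0] for o in out);out=[cv2.copyMakeBorder(o,0,H-o.shape[0],0,5,0) for o in out]
cv2.imwrite("pics/punch.png",np.hstack(out))
A=np.array([.4843,.0955]);
for im in(t,s):
  print(proj(im,[[*A,.138],[*A,.106],[*A,.074]]).round(1).tolist())
E
```

```text
.........................
.........................
.........................
.........................
.........................
..........####...........
.........#######.........
........#########........
........#########........
.......###########.......
.......###########.......
.......######.#####......
.......############......
........############.....
.........###########.....
..........##########.....
...........########......
.............######......
..............####.......
.........................
.........................
.........................
.........................
top (7, 5, 13, 14) off 215 180
#####################
########..#######.###
########.########..#.
#####################
#####################
#####################
#################..#.
#################.###
#################.#..
...##############...#
....#############.###
.....###############.
.....#############.#.
.....#############.#.
.....##############.#
.....#########.....##
.....########........
.....########........
.....########........
.....########........
.....#######.........
.....#######.........
.....#######.........
.....#######.........
.....#######.........
.....#######.........
.....#######.........
....########.........
....########.........
.....#######.........
.....#######.........
.......####..........
.........#...........
.....................
scene (0, 0, 21, 33) off 274 178
[[226.8, 189.3], [228.4, 192.0], [229.9, 194.6]]
[[283.4, 185.1], [282.4, 195.7], [281.4, 205.6]]
```

View pics/punch.png

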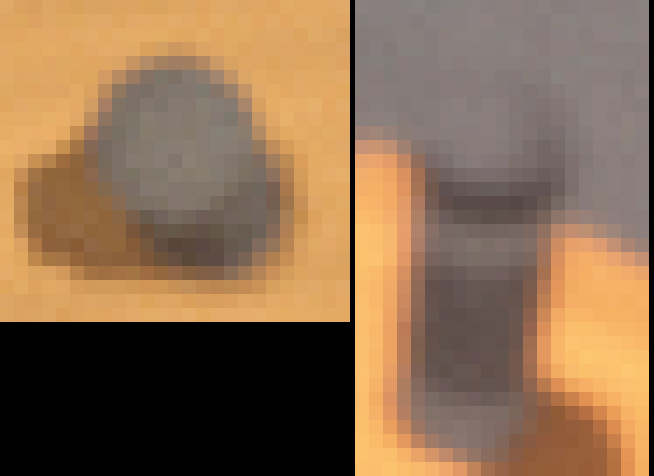

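The cap centre is at about (227.3,189.5) in top, against a predicted (226.8,189.3). In scene the barrel axis is at column 282.4, predicted 282.4. That agrees within 1 mm, so I'll grasp.

```bash
cat >> h.py <<'E'
import math
YAW=math.radians(7.25)
def quat(yaw=YAW):
    # tool z down, tool y along azimuth yaw
    from scipy.spatial.transform import Rotation as Ro
    y=np.array([math.cos(yaw),math.sin(yaw),0]);z=np.array([0,0,-1.]);x=np.cross(y,z)
    return Ro.from_matrix(np.c_[x,y,z]).as_quat()
P0=np.array([.4841,.0949])
E
python3 - <<'E'
from cell import r, optics
from h import *
q=quat();print(q, r.inverse_kinematics([*P0,.20],q))
r.move_to([*P0,.22],q)
r.move_linear([*P0,.109],vel=.12)
print(r.current_t(),r.current_tool_pos(),r.current_contact_force(),r.current_q())
im=optics.get_image("scene");cv2.imwrite("pics/a1.png",cv2.resize(im["pixels"][120:280,200:370,::-1],None,fx=3,fy=3,interpolation=cv2.INTER_CUBIC))
E
```

```text
[0.6609845  0.75039955 0.         0.        ] [ 9.91785145e-02  2.76435780e-01  1.82061540e+00 -4.44089210e-16
  1.04454147e+00 -2.73578563e-02]
3.6417 [0.484524   0.09491724 0.10961027] [-0.0677097  -0.10103732  0.00429916] [ 9.91411865e-02  4.08982154e-01  1.89689747e+00 -3.21001868e-05
  8.34616877e-01 -2.73540833e-02]
```

View pics/a1.png

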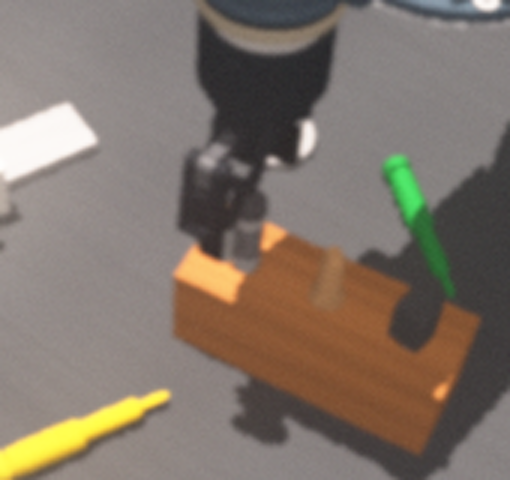

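The fingers straddle the punch, at crop (245,225), and are clear of the scriber and drift. I'll close and lift.

```bash
python3 - <<'E'
from cell import r, optics
from h import *
r.set_gripper(0.0,squeeze=90)
print(r.current_t(),r.current_opening(),r.current_opening()*85,r.current_tool_pos(),r.current_contact_force(),r.current_torque())
r.move_linear([*P0,.114],vel=.03); print(r.current_contact_force())
r.move_linear([*P0,.235],vel=.12)
print(r.current_t(),r.current_opening()*85,r.current_tool_pos(),r.current_contact_force())
for n in("scene","top"):
    im=optics.get_image(n);np.savez(n+"1.npz",**im)
    cv2.imwrite(f"pics/b_{n}.png",cv2.resize(im["pixels"][60:280,150:370,::-1],None,fx=2.5,fy=2.5,interpolation=cv2.INTER_CUBIC))
E
```

```text
4.3333 0.21376436625534798 18.16997113170458 [0.48438176 0.09491417 0.10928787] [-0.435304   -0.83042687  3.70303852] [-0.03061999  0.01122742 -0.02521049]
[-0.73976951 -0.35736823 -2.84455553]
5.8083 17.83836843100445 [0.48372129 0.09485966 0.23427545] [ 0.32941821  0.34545768 -2.08944485]
```

View pics/b_scene.png

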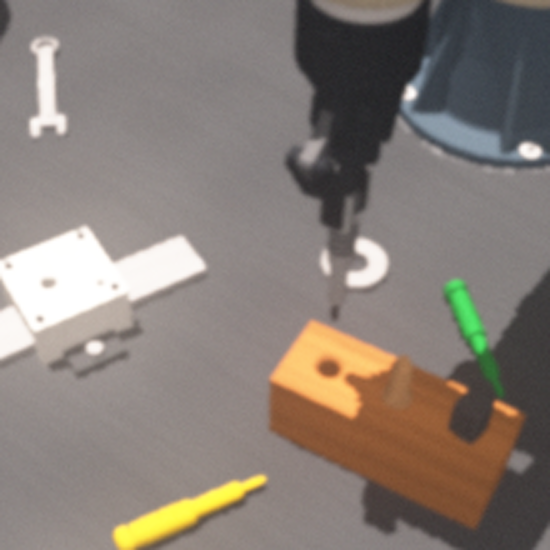

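View pics/b_top.png

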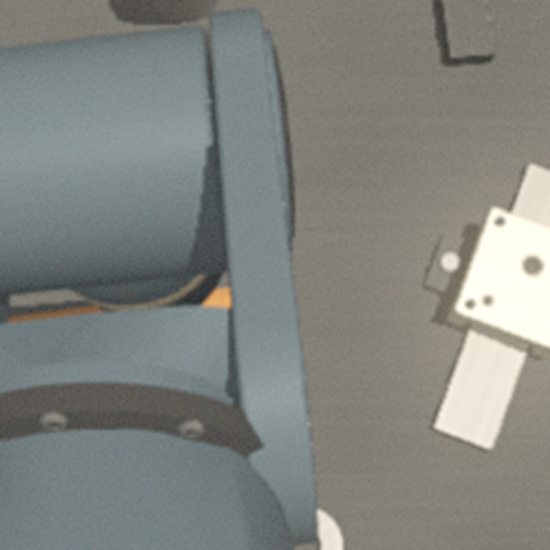

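The punch is held: about 2 N of weight, opening about 18 mm. In the scene crop the tip is at (335,316) and the empty socket at (329,368). I'll check the hold in numbers.

```bash
python3 - <<'E'
from h import *
s=dict(np.load("scene1.npz"))
tp=[.4837,.0949]
print("pred tip/noseend/shoulder",proj(s,[[*tp,.133],[*tp,.155],[*tp,.199]]).round(1).tolist())
print("socket",onplane(s,[[150+328.5/2.5-.3,60+368/2.5-.3]],.074))
p=s["pixels"][150:192,272:298]
cv2.imwrite("pics/tip.png",cv2.resize(p[:,:,::-1],None,fx=14,fy=14,interpolation=cv2.INTER_NEAREST))
E
```

```text
pred tip/noseend/shoulder [[283.1, 186.5], [283.9, 178.9], [285.4, 162.7]]
socket [[0.48739265 0.09685477 0.074     ]]
```

View pics/tip.png

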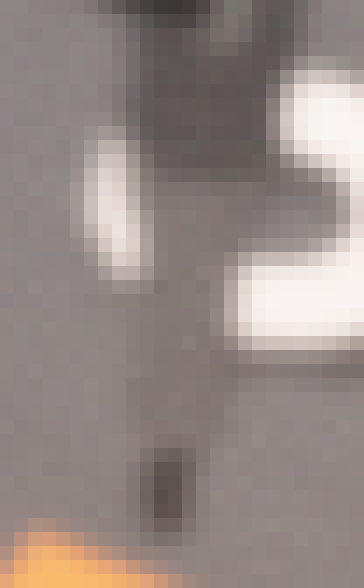

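The tip is at (283.5,187.4), predicted (283.1,186.5), so the punch is straight and centred within 1 mm. Next I'll go above the bore with the tip 20 mm over the mouth and compare again.

```bash
python3 - <<'E'
from cell import r, optics
from h import *
B=[.5448,-.1655]
r.move_linear([*B,.235],vel=.2)
r.move_linear([*B,.1713],vel=.1)
r.sleep(.2)
p=r.current_tool_pos();print(r.current_t(),p,r.current_contact_force())
for n in("scene","top"):
    im=optics.get_image(n);np.savez(n+"2.npz",**im)
    print(n,proj(im,[[p[0],p[1],p[2]-.1013],[p[0],p[1],p[2]-.0793],[*B,.05]]).round(1).tolist())
    o=(130,130) if n=="scene" else (300,110)
    cv2.imwrite(f"pics/c_{n}.png",cv2.resize(im["pixels"][o[1]:o[1]+80,o[0]:o[0]+90,::-1],None,fx=7,fy=7,interpolation=cv2.INTER_CUBIC))
E
```

```text
8.375 [ 0.54506449 -0.16562329  0.17192637] [ 0.0572111  -0.93864922 -0.87408647]
scene [[167.5, 165.8], [165.9, 158.9], [169.0, 172.0]]
top [[364.9, 162.9], [367.6, 160.4], [362.5, 165.3]]
```

View pics/c_scene.png

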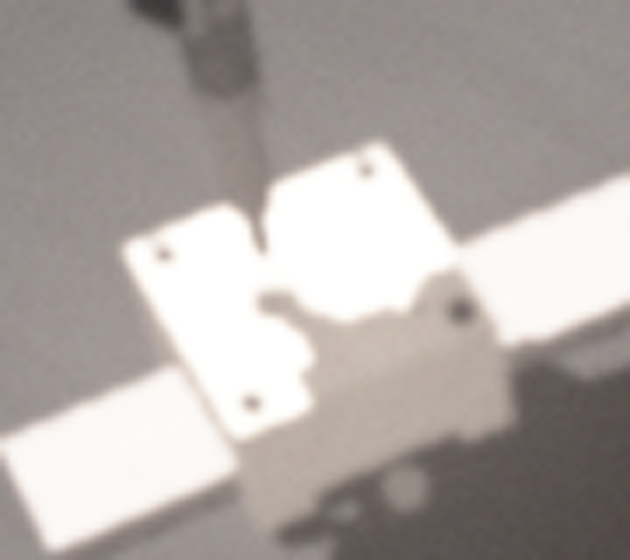

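View pics/c_top.png

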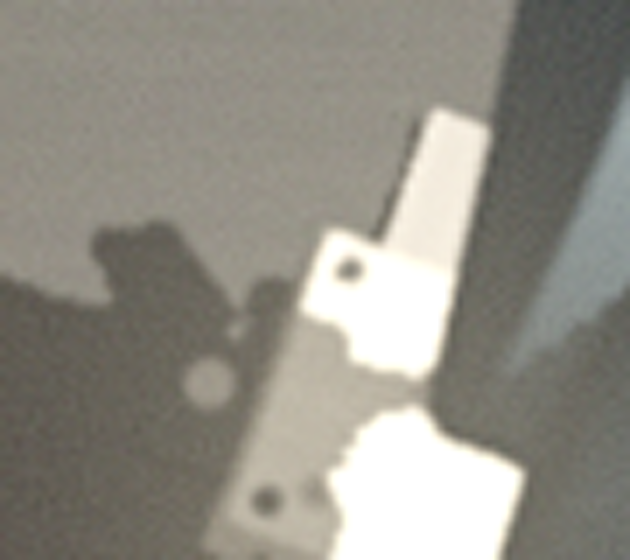

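In scene the tip is at (167,165), predicted (167.5,165.8), above the bore at about (168.8,172.3). I'll lower until the nose's end is about 4 mm above the mouth, with only the 6 mm rod inside, and look closer.

```bash
python3 - <<'E'
from cell import r, optics
from h import *
B=[.5448,-.1655]
f0=np.array(r.current_contact_force())
for z in (.155,.142,.134):
    r.move_linear([*B,z],vel=.05); print(np.array(r.current_tool_pos()).round(4),np.array(r.current_contact_force()).round(2))
p=r.current_tool_pos();print(r.current_t())
im=optics.get_image("scene");np.savez("scene3.npz",**im)
print(proj(im,[[p[0],p[1],.05],[p[0],p[1],p[2]-.0793],[p[0],p[1],p[2]-.0353],[*B,.05]]).round(1).tolist())
cv2.imwrite(f"pics/d.png",cv2.resize(im["pixels"][140:190,145:200,::-1],None,fx=12,fy=12,interpolation=cv2.INTER_NEAREST))
E
```

```text
[ 0.5447 -0.1655  0.1546] [ 0.12  1.18 -1.24]
[ 0.5446 -0.1654  0.1416] [-0.63  0.11 -1.66]
[ 0.5446 -0.1654  0.1336] [-0.37  1.15 -1.76]
9.6667
[[169.1, 172.0], [168.8, 170.7], [165.7, 156.9], [169.0, 172.0]]
```

View pics/d.png

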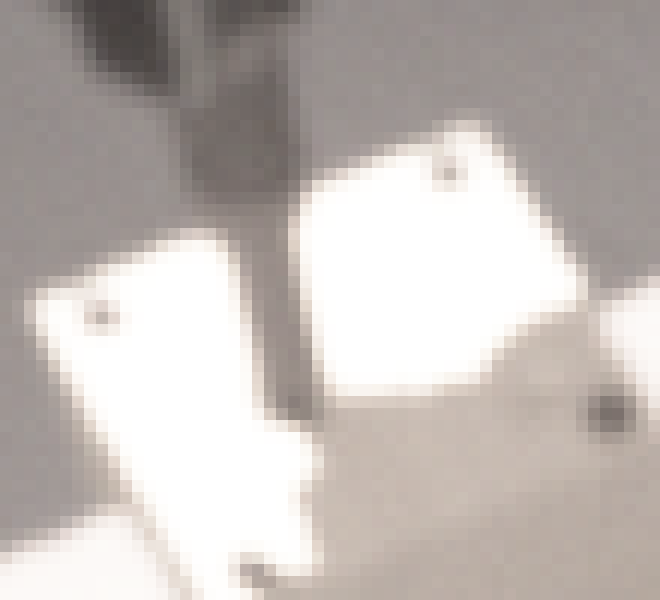

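There is no contact, and the nose axis is at column 167.6 on row 165 (predicted 167.5), so it is in line with the bore. I'll lower it gently in small steps, watching the force.

```bash
python3 - <<'E'
from cell import r, optics
from h import *
B=np.array([.5448,-.1655])
z=.134
while z>.1275:
    z-=.001
    r.move_linear([*B,z],vel=.03); F=np.mean([r.current_contact_force() for _ in range(3)],0);M=np.array(r.current_torque())
    print(round(r.current_t(),2),round(z,4),np.array(r.current_tool_pos()).round(4),F.round(2),M.round(3))
    if F[2]>1.5 or np.hypot(*F[:2])>5: break
E
```

```text
9.97 0.133 [ 0.5448 -0.1655  0.133 ] [ 0.09 -0.06 -0.87] [ 0.004  0.003 -0.03 ]
10.22 0.132 [ 0.5448 -0.1655  0.132 ] [ 0.43 -0.11 -1.93] [ 0.023 -0.021  0.003]
10.47 0.131 [ 0.5448 -0.1655  0.1309] [ 0.42  0.74 -2.03] [ 0.002 -0.003  0.071]
10.72 0.13 [ 0.5448 -0.1655  0.1299] [-0.19 -0.55 -1.31] [-0.017  0.025 -0.004]
10.97 0.129 [ 0.5448 -0.1655  0.1289] [ 0.67 -0.62 -3.22] [-0.027 -0.051 -0.063]
11.22 0.128 [ 0.5448 -0.1655  0.1279] [-0.01  1.09 -1.35] [-0.047  0.026  0.004]
11.47 0.127 [ 0.5448 -0.1655  0.1269] [-0.21  0.59 -2.5 ] [-0.03   0.063  0.018]
```

```bash
python3 - <<'E'
from cell import r, optics
from h import *
B=np.array([.5448,-.1655])
z=.127
while z>.100:
    z-=.001
    r.move_linear([*B,z],vel=.03); F=np.array(r.current_contact_force());M=np.array(r.current_torque())
    print(round(r.current_t(),2),round(z,4),np.array(r.current_tool_pos()).round(4),F.round(2),M.round(3))
    if F[2]>0.3 or np.hypot(*F[:2])>4: break
E
```

```text
11.72 0.126 [ 0.5448 -0.1655  0.1259] [-0.46 -0.57 -2.67] [-0.003  0.092 -0.02 ]
11.97 0.125 [ 0.5448 -0.1655  0.1249] [ 0.18  0.08 -2.58] [-0.083  0.035 -0.025]
12.22 0.124 [ 0.5448 -0.1655  0.1239] [-0.69 -1.17 -2.71] [-0.01   0.024 -0.058]
12.47 0.123 [ 0.5448 -0.1655  0.1229] [-0.37  0.32 -2.16] [-0.049  0.028  0.022]
12.72 0.122 [ 0.5448 -0.1655  0.1219] [-0.62  0.31 -1.75] [-0.062  0.031 -0.023]
12.97 0.121 [ 0.5448 -0.1655  0.1209] [-0.19 -0.33 -2.34] [-0.075  0.069 -0.028]
13.22 0.12 [ 0.5448 -0.1655  0.1199] [-0.09 -0.79 -1.9 ] [-0.063  0.024 -0.025]
13.47 0.119 [ 0.5448 -0.1655  0.1189] [ 0.69  0.29 -2.09] [-0.114  0.036 -0.006]
13.72 0.118 [ 0.5448 -0.1655  0.1179] [-0.38  0.11 -2.61] [-0.076  0.05   0.042]
13.97 0.117 [ 0.5448 -0.1655  0.1169] [-0.07 -0.   -1.97] [-0.062  0.05  -0.028]
14.22 0.116 [ 0.5448 -0.1655  0.1159] [-1.07 -0.72 -2.69] [-0.049  0.08   0.039]
14.47 0.115 [ 0.5448 -0.1655  0.1149] [-0.66  0.16 -2.4 ] [-0.077  0.011  0.059]
14.72 0.114 [ 0.5448 -0.1655  0.114 ] [-0.13  0.68 -2.2 ] [-0.1    0.09  -0.001]
14.97 0.113 [ 0.5448 -0.1655  0.1129] [-0.6  -0.74 -1.53] [ 0.001  0.064 -0.001]
15.22 0.112 [ 0.5449 -0.1656  0.1121] [-0.28  0.05 -1.42] [-0.058  0.078 -0.022]
15.47 0.111 [ 0.545  -0.1656  0.1112] [ 0.23 -0.35  1.81] [-0.077  0.079  0.012]
```

The nose slid in freely and the tip met the bar at TCP z ≈ 0.1115. That puts the bar about 40 mm below the mouth, within the 27–47 range. I'll press in fine steps now and stop at the force drop.

```bash
python3 - <<'E'
from cell import r, optics
from h import *
B=np.array([.5448,-.1655])
z=.111;peak=-9
while z>.0995:
    z-=.0005 if z>.1062 else .00025
    r.move_linear([*B,z],vel=.02)
    F=np.mean([r.current_contact_force() for _ in range(3)],0);peak=max(peak,F[2])
    p=np.array(r.current_tool_pos())
    print(round(r.current_t(),2),round(z,5),p.round(5),F.round(2),np.array(r.current_torque()).round(2),round(r.current_opening()*85,2))
    if peak>7 and F[2]<peak-3: print("SNAP");break
    if F[2]>20 or np.hypot(*F[:2])>8: print("abort");break
E
```

```text
15.72 0.1105 [ 0.54491 -0.16551  0.11058] [-0.2   0.12  2.57] [-0.1   0.05  0.05] 17.86
15.97 0.11 [ 0.54484 -0.1655   0.11   ] [0.71 0.32 3.16] [-0.05  0.04  0.01] 17.65
16.22 0.1095 [ 0.54481 -0.16549  0.10947] [ 0.06 -0.95  1.96] [-0.09  0.05 -0.03] 17.9
16.47 0.109 [ 0.54479 -0.16549  0.10897] [0.07 0.33 2.11] [-0.06 -0.    0.04] 18.04
16.72 0.1085 [ 0.54482 -0.16552  0.10848] [-0.26 -0.2   2.64] [-0.07  0.04 -0.05] 17.88
16.97 0.108 [ 0.54479 -0.1655   0.10797] [ 0.22 -0.68  2.78] [-0.07  0.11 -0.02] 17.89
17.22 0.1075 [ 0.54483 -0.16548  0.10751] [ 0.66 -0.48  2.05] [-0.08 -0.02  0.02] 18.0
17.47 0.107 [ 0.54478 -0.16551  0.10696] [-0.44 -0.3   3.28] [-0.06 -0.01 -0.  ] 18.06
17.72 0.1065 [ 0.5448  -0.16548  0.10648] [ 0.13 -0.12  2.95] [-0.06  0.05 -0.  ] 18.33
17.97 0.106 [ 0.54482 -0.1655   0.10599] [-0.1  -0.23  2.63] [-0.05  0.02  0.02] 18.01
18.22 0.10575 [ 0.54483 -0.1655   0.10576] [-0.07  0.08  3.1 ] [-0.07  0.04 -0.02] 17.77
18.47 0.1055 [ 0.54482 -0.16552  0.10553] [ 0.18 -0.78  3.83] [-0.11  0.04  0.03] 18.23
18.72 0.10525 [ 0.54483 -0.16549  0.10527] [-0.85  0.2   
[... 1099 characters left out ...]
02 [ 0.54535 -0.16582  0.10302] [-1.78 -0.61 14.17] [-0.04  0.4   0.06] 18.21
22.22 0.10175 [ 0.54539 -0.16584  0.10283] [-1.56  0.77 13.36] [-0.12  0.38 -0.01] 17.87
22.47 0.1015 [ 0.54545 -0.16586  0.10265] [-1.5  -0.24 13.88] [-0.02  0.46 -0.05] 17.83
22.72 0.10125 [ 0.54546 -0.16586  0.10244] [-1.87  0.59 13.9 ] [-0.12  0.43  0.01] 18.07
22.97 0.101 [ 0.54544 -0.16584  0.10214] [-2.16 -1.36 14.37] [-0.11  0.43  0.01] 18.35
23.22 0.10075 [ 0.54545 -0.16584  0.10191] [-2.29  0.15 14.28] [-0.14  0.46  0.01] 18.0
23.47 0.1005 [ 0.54537 -0.1658   0.10151] [-0.92  0.05 12.51] [-0.08  0.33 -0.01] 17.97
23.72 0.10025 [ 0.54523 -0.16572  0.101  ] [-1.65 -0.33  9.56] [-0.01  0.19 -0.03] 18.34
SNAP
```

The force peaked at 14.3 and is now falling (9.6). I'll take a step or two more to confirm the drop is the trip and not noise or slip. The hard stop is still several mm away.

```bash
python3 - <<'E'
from cell import r, optics
from h import *
B=np.array([.5448,-.1655])
z=.10025
r.sleep(.15)
def rd():
    return np.mean([r.current_contact_force() for _ in range(3)],0)
F=rd();print(F.round(2),np.array(r.current_tool_pos()).round(5))
while z>.0990 and F[2]>6:
    z-=.00025
    r.move_linear([*B,z],vel=.02);F=rd()
    print(round(r.current_t(),2),round(z,5),np.array(r.current_tool_pos()).round(5),F.round(2),np.array(r.current_torque()).round(2))
E
```

```text
[-0.93 -0.08  9.08] [ 0.54518 -0.16567  0.10088]
24.12 0.1 [ 0.54499 -0.16557  0.10029] [-0.68 -1.27  5.98] [-0.02  0.04  0.07]
```

The snap is clear: the force went from 14.3 to 6.0 over about 1.6 mm, well before the stop. Now I'll lift straight up and check the hold.

```bash
python3 - <<'E'
from cell import r, optics
from h import *
B=np.array([.5448,-.1655])
r.move_linear([*B,.115],vel=.04);print(np.array(r.current_contact_force()).round(2),np.array(r.current_torque()).round(2))
r.move_linear([*B,.16],vel=.06);print(np.array(r.current_contact_force()).round(2))
r.move_linear([*B,.235],vel=.12)
r.move_linear([*P0,.235],vel=.2);r.sleep(.2)
p=np.array(r.current_tool_pos());print(r.current_t(),p,r.current_contact_force(),r.current_opening()*85)
im=optics.get_image("scene");np.savez("scene4.npz",**im)
print(proj(im,[[*p[:2],p[2]-.1013],[*p[:2],p[2]-.0793],[*p[:2],p[2]-.0353]]).round(1).tolist())
cv2.imwrite("pics/e.png",cv2.resize(im["pixels"][145:220,255:325,::-1],None,fx=8,fy=8,interpolation=cv2.INTER_NEAREST))
E
```

```text
[-0.02  0.06 -1.58] [-0.04 -0.   -0.02]
[ 0.07 -0.06 -2.16]
28.0 [0.48421071 0.09440231 0.23494638] [ 0.37334793 -0.44760963 -1.29632601] 17.818914070081455
[[282.8, 186.3], [283.5, 178.7], [285.0, 162.5]]
```

View pics/e.png

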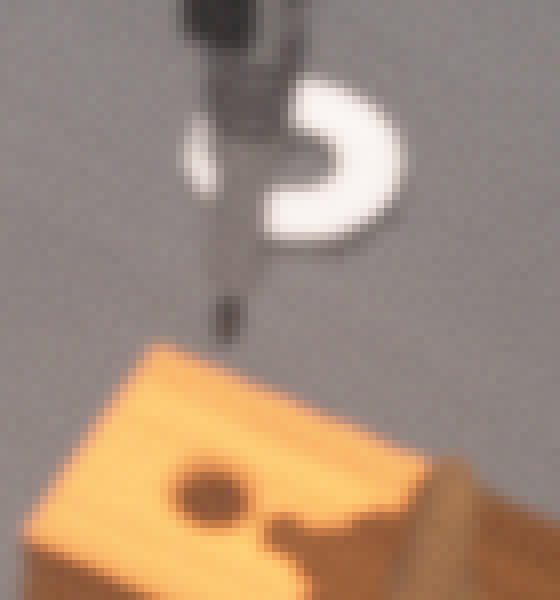

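The tip is at about (283,187.5), as before the press, so there was no noticeable slip. The socket at crop (212,496) is empty and below it. Returning to the exact grasp position, I'll lower under force watch.

```bash
python3 - <<'E'
from cell import r, optics
from h import *
G=np.array([.4844,.0949])
def rd(): return np.mean([r.current_contact_force() for _ in range(3)],0)
for z in (.190,.174,.166,.158,.152,.146,.140,.132,.124,.118,.1145,.1130,.112,.1113,.1107,.1101,.1096,.1091,.1087,.1083,.1079,.1075):
    r.move_linear([*G,z],vel=.1 if z>.18 else .04);F=rd()
    print(round(r.current_t(),2),z,np.array(r.current_tool_pos()).round(4),F.round(2),np.array(r.current_torque()).round(2))
    if F[2]>1.5 or np.hypot(*F[:2])>4: break
E
```

```text
28.65 0.19 [0.4847 0.0949 0.1904] [ 0.23  0.17 -1.15] [0.04 0.   0.02]
29.2 0.174 [0.4844 0.0949 0.1739] [-0.08 -0.61 -1.65] [ 0.01 -0.03 -0.04]
29.55 0.166 [0.4843 0.0949 0.1657] [-0.43  0.15 -1.83] [-0.01 -0.03  0.03]
29.9 0.158 [0.4842 0.0949 0.1577] [ 0.48  0.8  -1.36] [-0.06  0.   -0.05]
30.2 0.152 [0.4842 0.0949 0.1517] [ 0.85  0.18 -2.11] [ 0.02  0.   -0.01]
30.5 0.146 [0.4842 0.0949 0.1457] [ 0.7  -0.47 -1.83] [0.01 0.02 0.01]
30.8 0.14 [0.4842 0.0949 0.1397] [-0.04 -0.38 -1.48] [-0.01 -0.05  0.05]
31.15 0.132 [0.4842 0.0949 0.1317] [-0.19 -0.01 -2.19] [-0.04 -0.03  0.01]
31.5 0.124 [0.4843 0.0949 0.1237] [-0.05  0.38 -2.2 ] [-0.03  0.02 -0.01]
31.8 0.118 [0.4842 0.0949 0.1177] [ 0.92  0.25 -1.31] [0.02 0.04 0.04]
32.05 0.1145 [0.4843 0.0949 0.1143] [ 0.31  0.29 -2.55] [ 0.02 -0.01  0.  ]
32.3 0.113 [0.4844 0.0949 0.113 ] [ 0.08  0.83 -1.86] [ 0.03 -0.05  0.03]
32.55 0.112 [0.4844 0.0949 0.112 ] [ 0.53 -0.59 -1.9 ] [0.02 0.05 0.03]
32.8 0.1113 [0.4843 0.0949 0.1112] [ 0.35 -0.13 -2.34] [ 0.01  0.01 -0.03]
33.05 0.1107 [0.4844 0.0949 0.1107] [ 0.19  0.14 -1.91] [ 0.04 -0.01  0.  ]
33.3 0.1101 [0.4844 0.0949 0.1101] [ 0.5   0.52 -1.94] [ 0.05 -0.    0.03]
33.55 0.1096 [0.4844 0.0949 0.1096] [-0.25  0.11 -1.44] [-0.04 -0.08 -0.04]
33.8 0.1091 [0.4845 0.0949 0.1093] [-0.79  0.15  2.48] [ 0.01  0.15 -0.02]
```

The shoulder seated at TCP z = 0.1093, the same as at the grasp, so nothing slipped. I'll release, retreat and look.

```bash
python3 - <<'E'
from cell import r, optics
from h import *
r.set_gripper(1.0)
p=np.array(r.current_tool_pos());print(r.current_opening(),r.current_contact_force())
r.move_linear([p[0],p[1],.22],vel=.1)
r.set_joints([-1.344, 0.351, 1.652, 0, 1.139, -0.085]);r.sleep(.3)
print(r.current_t(),r.current_tool_pos(),r.current_contact_force())
o=[]
for n,c in(("scene",(255,175)),("top",(145,165))):
    im=optics.get_image(n);np.savez(n+"5.npz",**im)
    o.append(cv2.resize(im["pixels"][c[1]:c[1]+85,c[0]:c[0]+115,::-1],None,fx=3.4,fy=3.4,interpolation=cv2.INTER_CUBIC))
    im0=np.load(n+"0.npz")["pixels"];o.append(cv2.resize(im0[c[1]:c[1]+85,c[0]:c[0]+115,::-1],None,fx=3.4,fy=3.4,interpolation=cv2.INTER_CUBIC))
cv2.imwrite("pics/f.png",np.vstack([np.hstack(o[:2]),np.hstack(o[2:])]))
E
```

```text
1.0043381442765873 [ 0.47159908 -0.12486917 -0.07240335]
38.4833 [ 0.16877497 -0.52335656  0.22357044] [ 0.2124864  -0.03338193  0.68581558]
```

View pics/f.png

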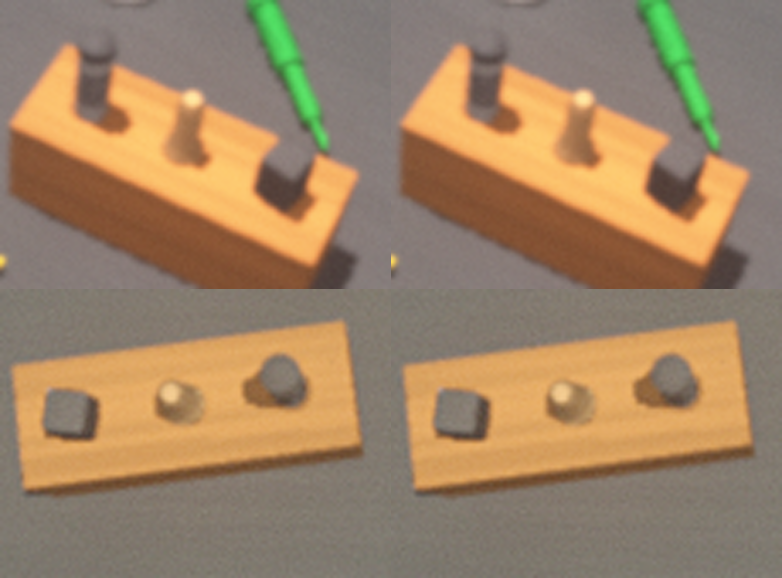

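The punch stands upright in its own socket, at (96,75) in the scene panel and (280,380) in the top panel. Both match the pictures from before (right-hand panels), and the scriber and drift haven't moved. I'll hand in.

```bash
python3 -c "
from cell import r
r.hand_in();print(r.current_t())"
```

```text
the job is handed in; nothing more can be done
the job is handed in; nothing more can be done
```

The punch was taken from its socket, pressed on the bar until its spring snapped, and stood back in the same socket. I handed the job in at about 38.5 s on the robot's clock.

- **Press:** the nose went down the 16 mm bore without any noticeable side force, and the tip met the bar about 40 mm below the mouth. The force reading rose to 14.3 N, then dropped to 6.0 N. I stopped there, at about 11–12 mm of tool travel, short of the 17 mm hard stop.
- **Return:** the shoulder seated at the same tool height as at the grasp (0.1093 m), so the punch did not slip in the jaws. The last pictures show it upright in its own socket, with the scriber and drift as they were and the robot clear.
- **Disagreements:** the two cameras differed by 2–3 mm on the bore and socket positions, so I took a mean for the bore. The peak came after about 10 mm of tool travel rather than 7–8 mm. Adding the punch's weight (about 2 N), the true peak was about 16 N rather than 14 N. I put the extra travel down to give in the grip and arm, but did not confirm it.

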